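Close and lock the filter hatch of a bench dust extractor

ROBOT

A 7-joint arm with a two-finger parallel gripper is mounted at the origin on a cart in front of the work surface, level with it; the furniture and walls round the work are solid. World frame = base frame: x ahead of the robot, y to its left, z up, the work surface at z = 0. Lengths are in m, angles in rad, forces in N, time in s.
With the tool pointing down it reaches from about 0.425 to 0.925 m from the base axis. Payload 6.8 kg.
Tool frame: the origin (TCP) lies between the finger pads; the fingertips stand 22 mm ahead of it and the grasp point (between the pads) lies 3 mm ahead of it; z points along the fingers, y is the line along which they close (so a half turn about z gives the same grasp; the last joint's range is limited). The gripper opens to 85 mm and grips with 20 to 120 N. Pads are 22 mm wide; open, the fingers measure 114 mm over their backs; the gripper's body (76 mm by 85 mm) begins 54 mm behind the grasp point. The pads swing forward as they close: fully open they stand 13 mm farther back than shut.
Start: joints at [-1.322, 0.477, 0.022, 1.555, -0.011, 1.109, -0.083], TCP at [0.236, 0.633, 0.253] pointing down, gripper open.
Joint ranges: [-2.96, 2.96], [-0.34, 2.1], [-1.41, 1.46], [0.24, 2.44], [-1.37, 4.51], [0.17, 1.92], [-2.96, 2.96]. Speed limits (rad/s): [2.39, 2.39, 3.14, 3.14, 3.14, 3.14, 3.14].

INTERFACE

Orientations are given as a unit quaternion [w, x, y, z].
In Python, from station import bot gives the robot as it stands.
- The arm moves only by the tool servo_tool, never from a script. Its argument "motion" is a list that holds one entry, the list of rows, each a list of 5 numbers: the opening, from 0 (shut) to 1 (fully open), then the shift along the world's x, y, z each as a share of 0.04 m, from -1 to 1, then the turn about the world's z as a share of 0.12 rad, from -1 to 1. A call has 1 to 20 rows; each row shifts and turns the commanded pose from where the row before left it; what a row does not reach is not made up. A row lasts 1/10 s, in which the tool goes at most 50 mm and 8.59 degrees, less where a joint would pass 70% of its speed; a pose out of reach is approached as far as the arm can. A call with a number of a shift or a turn outside -1 to 1 is refused whole. A call with a gripper value outside its range is refused whole. The fingers move at their own pace and stop on an object; "newtons" is the grip in N (left out, the last holds). Time passes only in rows, so rows that do not move let the fingers close. It gives the time, the measured TCP pose, the force, the opening and the grip force at its end, in the units of the state.
- bot.get_obs(): the state, without advancing time (a new reading comes with each control period).
- bot.read_camera(name): name is "side" or "top" or "wrist"; returns (picture, depth): 420x560x3 uint8, red, green, blue; 420x560 float32, m along the optical axis (not along the pixel's ray), 0 where there is no reading.
- bot.get_calibration(name): a dict with "fovy" (degrees; the focal length in pixels is half the picture's height over the tangent of half this angle, whatever the lens; pixels are square), "cx", "cy" (the principal point, pixels), "view" (4x4, takes a point from world to camera coordinates). Camera axes: x right, y down, z forward; pixel columns grow to the right and rows downward; lengths in m; the calibration is good to about 2 mm. A picture is of the moment at which its call begins: read the wrist's pose just before it. get_calibration takes no time and is no camera call; for the wrist camera it gives the pose at the moment of the call.
- bot.hand_in(): hands the job in; it is judged then, once.
The state is a dict: "t": time; "q": joint angles; "joint_vel": joint speeds; "joint_torque": joint torques, N m; "eef_pos": TCP position; "tool_rot": TCP orientation; "contact_force": force on the tool from outside, world axes, zero at the start; "torque": the same for the moment, N m; "gripper_width": opening from 0.0 (shut) to 1.0 (fully open); "grasp_force": force on a finger pad.
Only numpy, scipy, OpenCV 4.12 (cv2) and the standard library are available. Lean on these libraries where they do the work, as an engineer would, in place of code of your own. Each camera call takes 0.05 s, during which the arm holds its last target. There are 200 camera calls.

TASK

The clean filter is in the bench dust extractor. Press its spring-lifted top hatch fully shut and, while holding it down, turn the wing knob clockwise as far as it goes, so that the tongue under the hatch swings behind the frame edge and the hatch stays locked shut when you let go. Leave the used filter, the white tub and the bur rack beside it where they are.

Things in the scene. Friction and masses are not known exactly. Their poses are not given: they have to be found in the camera images.
- extractor: bench dust extractor, white sheet-metal box 260 (x) x 220 (y) x 140 (z) mm, fixed to the bench. Origin: centre of its underside; own z up; own -x is the front with the slatted intake grille, turned roughly to the robot. The top hatch covers its front 190 mm. With the hatch shut, its upper face is level at own z = 140 mm and the knob's axis upright at own x = -82, y = 0 mm
- hatch (a joint): hatch (white panel 183 x 214 x 8 mm), rad: 0 = fully shut (a stop), grows as its front edge rises, to 0.65 at most. A spring lifts it: let go unlocked, it stands at about 0.34 to 0.49; about 7 N straight down on the knob holds it shut. Locked and let go, the tongue lets it rise by about 0.015
- knob (a joint): wing knob, rad: 0 = tongue points to the extractor's own -y, free of the frame; grows clockwise from above to a stop at 1.571, where wing and tongue point to the front (own -x). Friction 0.05 Nm: stays where it is left. From 0.5 on the tongue overlaps the frame edge, so the hatch must be held shut (within 2 mm at the knob) before turning past 0.4
- wing (a point): middle of the black wing, on the knob's axis, 17 mm above the hatch's face. Own z = knob axis (up when shut); own x = along the wing, the way the tongue points. The wing is a bar 54 mm long, 12 mm thick, from 4 to 30 mm above the hatch, on a round base 42 mm across, 4 mm high, that turns with it; fingers may straddle the bar and press on base and hatch with their tips
- frame_edge_mid (a point): middle of the inner edge of the front frame flange (4 mm thick, in the well under the hatch), 22 mm in front of the knob's axis when shut; the steel tongue (12 mm wide, 5 mm thick, reaching 34 mm from the axis) must swing behind, that is beneath, this flange
- used_filter: used filter cartridge, loose, black frame 110 x 150 x 41 mm with brown pleats, lying left of the extractor; origin at the centre of its underside; to be left alone
- tub: round white plastic tub with a grey lid, loose, 48 mm across, 64 mm high, by the extractor's front left corner; origin at the centre of its underside; to be left alone
- rack: small white rack with five burs, loose, 32 x 68 x 70 mm, right of the extractor; origin at the centre of its underside; to be left alone
- hatch_hinge (a point): middle of the hatch's hinge axis, which runs along the extractor's own y at own x = 58.5, z = 140.5 mm, at the hatch's far edge

How it is judged:
At the end, for the whole second after the job is handed in: the hatch stays shut by itself (less than 0.035 rad, about 5 mm at the knob) with the knob turned to at least 1.25 of its 1.571 rad, both at rest (value of joint hatch below 0.035 rad and value of joint knob above 1.25 rad and velocity of joint each of hatch, knob below 0.05 rad/s); the robot touches nothing.
It fails at once if the used filter, the tub or the rack was moved more than 30 mm (distance of any of used_filter, tub, rack from where it was at the start of the episode above 0.03 m).
It also fails if it takes over 32 s, if anything falls off the work surface, if the arm or the gripper's body presses on something with over 40 N, if the wrist force passes 120 N, or if a joint passes its speed limit or range.

## Working session

There is one attempt and no reset: what is moved stays moved. The work goes in short steps, Python scripts to look and compute and a tool call to move; the robot and the scene stay as the last step left them, time stands still between calls to the robot, and variables do not carry over. Pictures are saved under pics/ and viewed, at most 10 in all, crops included, and the job is handed in when it is done.

Besides the shell and the picture viewer there is one more tool, called after ">>>" by a JSON object that holds its "fn" and its "kwargs". servo_tool: Moves the arm, as the interface text tells. Shift numbers are shares of 0.04 m and turn numbers shares of 0.12 rad, none past 1 either way. Its arguments: {"type":"object","properties":{"motion":{"type":"array"},"newtons":{"type":"number"}},"required":["motion"]}

```bash
mkdir -p pics && cat > h.py <<'E'
import numpy as np, cv2
from station import bot
def cam(n):
    c=bot.get_calibration(n); p,d=bot.read_camera(n); return p,d,c
def pts(d,c):
    h,w=d.shape; f=h/2/np.tan(np.radians(c['fovy'])/2)
    v,u=np.mgrid[:h,:w]; P=np.stack([(u-c['cx'])/f*d,(v-c['cy'])/f*d,d],-1)
    V=np.array(c['view']); return (P-V[:3,3])@V[:3,:3]
E
python3 - <<'E'
from h import *
for n in ("top","side"):
    p,d,c=cam(n); cv2.imwrite(f"pics/{n}.png",p[...,::-1]); np.savez(n,p=p,d=d,X=pts(d,c))
    print(n,c['fovy'],np.round(np.linalg.inv(c['view']),3).tolist())
o=bot.get_obs(); print(o)
E
```

```text
top 43.99682029388785 [[0.024, -0.995, 0.099, 0.521], [-1.0, -0.024, 0.004, 0.17], [-0.002, -0.099, -0.995, 1.042], [0.0, 0.0, 0.0, 1.0]]
side 46.94671301986848 [[-0.166, 0.694, -0.7, 1.306], [0.986, 0.129, -0.106, 0.275], [0.017, -0.708, -0.706, 0.818], [0.0, 0.0, 0.0, 1.0]]
{'t': 0.1, 'q': array([-1.32207424,  0.47770243,  0.02233461,  1.55631794, -0.0114987 ,
        1.1092748 , -0.08313582]), 'joint_vel': array([ 0.00133029, -0.00120444,  0.00101048, -0.00339012,  0.0013708 ,
        0.00189311,  0.00029851]), 'joint_torque': array([ 4.80610208e-03, -5.97766149e+01,  1.61419563e+00, -2.81958801e+01,
        1.28832803e-02,  5.08504047e-03,  2.82398804e-05]), 'eef_pos': array([0.23561249, 0.63203881, 0.25244743]), 'tool_rot': array([-8.48945189e-05,  1.77469801e-01,  9.84125932e-01, -7.82654747e-04]), 'contact_force': array([-0.15413278, -0.35159319,  0.92743932]), 'torque': array([ 0.05600018,  0.03923617, -0.02725356]), 'grasp_force': 0.0, 'gripper_width': 0.9996800994358974}
```

View pics/top.png

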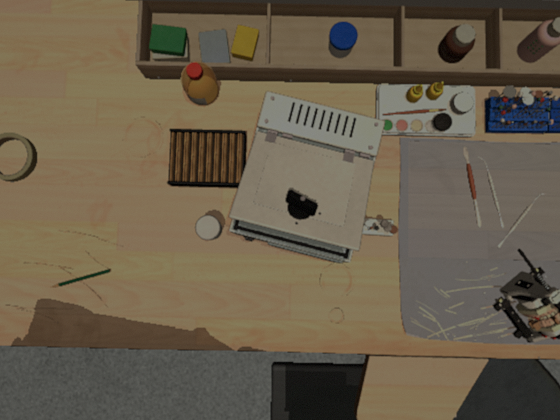

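View pics/side.png

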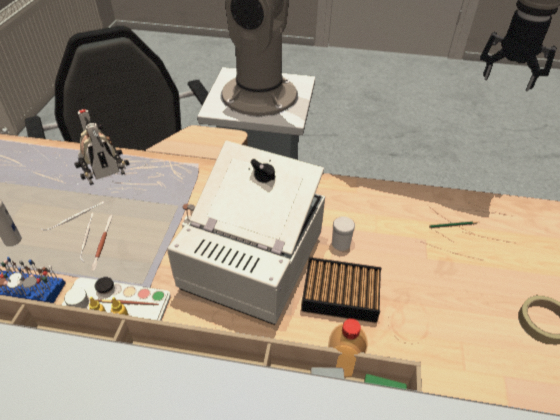

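The top view shows the extractor with its fixed strip at about (318,125), the hatch below it and the black wing at (301,203). The tub is at (208,226), the filter at (207,158) and the rack at (380,226). The side view shows the raised hatch with the wing at (263,170).

```bash
python3 - <<'E'
from h import *
T=np.load('top.npz');S=np.load('side.npz')
X,p=T['X'],T['p']
def rect(m):
    r=cv2.minAreaRect((X[m][:,:2]*1000).astype(np.float32)); return np.round(r[0],1),np.round(r[1],1),r[2],np.round(cv2.boxPoints(r),0).tolist()
m=np.zeros(X.shape[:2],bool); m[90:158,255:390]=1
m&=(abs(X[...,2]-.140)<.006); print('strip',m.sum(),np.median(X[m],0),rect(m))
m=np.zeros(X.shape[:2],bool); m[160:225,250:360]=1; g=p.min(-1)>90; m&=g&(X[...,2]>.14)
A=X[m]; 
for _ in range(5):
    c=A.mean(0); n=np.linalg.svd(A-c,full_matrices=False)[2][2]; n*=np.sign(n[2]); r=(A-c)@n; A=A[abs(r)<.003]
print('hatch n',n,'c',c,'tilt',np.arccos(n[2]),'az front',np.arctan2(n[1],n[0]),len(A))
H=X-c
for nm,D in(('top',T),('side',S)):
    Y,q=D['X'],D['p']; h=(Y-c)@n
    b=(q.max(-1)<70)&(h>.002)&(h<.05)&(np.linalg.norm((Y-c),axis=-1)<.12)
    for lo,hi in((.002,.01),(.01,.024),(.024,.036)):
        k=b&(h>lo)&(h<hi); print(nm,lo,k.sum(), Y[k].mean(0).round(4), Y[k][:,:2].min(0),Y[k][:,:2].max(0))
    k=b&(h>.02); 
    if k.sum()>10:
        e=Y[k]-Y[k].mean(0); print('wing dir',np.linalg.svd(e,full_matrices=False)[2][0],'mid',Y[k].mean(0),'h',h[k].mean())
print([ (i,X[i].round(3)) for i in ((226,208),(158,207),(226,380))])
cv2.imwrite('pics/c1.png',cv2.resize(p[75:275,180:410,::-1],None,fx=3,fy=3,interpolation=cv2.INTER_CUBIC))
E
```

```text
strip 5141 [0.75517147 0.10106209 0.13973357] (array([749.3, 101.1]), array([220. ,  91.1]), 76.73115539550781, [[680.0, 5.0], [768.0, -16.0], [819.0, 198.0], [730.0, 219.0]])
hatch n [ 0.62281691 -0.08804597  0.77739758] c [0.63490646 0.12494336 0.1849796 ] tilt 0.6802784834214204 az front -0.1404367506088531 446
top 0.002 93 [0.6027 0.1351 0.2192] [0.59261631 0.1115222 ] [0.61621376 0.15780088]
top 0.01 311 [0.6276 0.128  0.2148] [0.5965972  0.05547176] [0.73638705 0.15907791]
top 0.024 15 [0.6743 0.1461 0.1876] [0.61942914 0.12008619] [0.73286716 0.16087266]
wing dir [-0.7594568   0.18891435  0.62252448] mid [0.64540394 0.13540315 0.20615518] h 0.022078904706649506
side 0.002 33 [0.6159 0.1364 0.2078] [0.60406284 0.11574587] [0.62293603 0.15733784]
side 0.01 128 [0.6165 0.1334 0.2257] [0.60138851 0.1117276 ] [0.62831132 0.15726959]
side 0.024 41 [0.624  0.1452 0.2287] [0.61446923 0.1159844 ] [0.63119825 0.15525714]
wing dir [ 0.42561559  0.89318613 -0.14515481] mid [0.61980658 0.13816709 0.22846248] h 0.023234726829123614
[((226, 208), array([0.577, 0.302, 0.061])), ((158, 207), array([0.712, 0.312, 0.036])), ((226, 380), array([ 0.588, -0.031,  0.02 ]))]
```

View pics/c1.png

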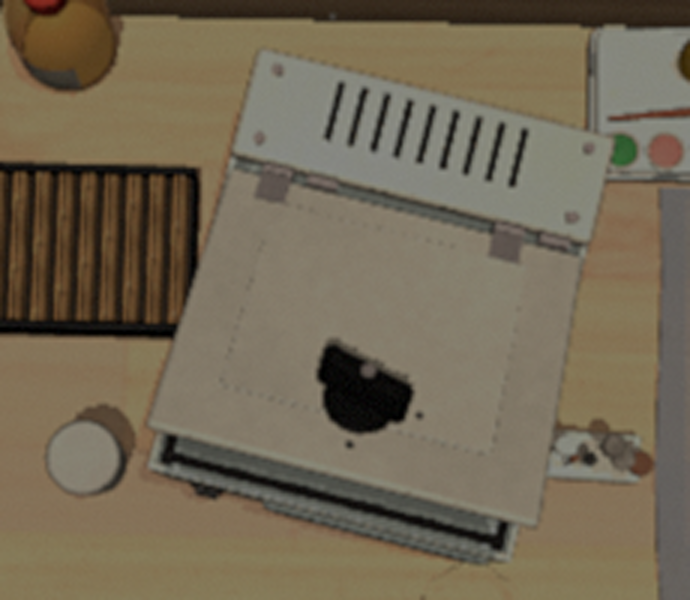

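The crop shows the strip's corners and the wing lying along the box's own y. From the strip's back edge: yaw about -0.232, box centre about (0.667, 0.121), and shut knob axis about (0.587, 0.140). That fits the given sizes (strip 220 mm long, z 0.140). I'll move above the knob and turn the fingers to straddle the wing.

>>> {"fn": "servo_tool", "kwargs": {"motion": [[[0.5, 0.5, -0.69, 0.15, -0.67], [0.5, 0.5, -0.69, 0.15, -0.67], [0.5, 0.5, -0.69, 0.15, -0.67], [0.5, 0.5, -0.69, 0.15, -0.67], [0.5, 0.5, -0.69, 0.15, -0.67], [0.5, 0.5, -0.69, 0.15, -0.67], [0.5, 0.5, -0.69, 0.15, -0.67], [0.5, 0.5, -0.69, 0.15, -0.67], [0.5, 0.5, -0.69, 0.15, -0.67], [0.5, 0.5, -0.69, 0.15, -0.67], [0.5, 0.5, -0.69, 0.15, -0.67], [0.5, 0.5, -0.69, 0.15, -0.67], [0.5, 0.5, -0.69, 0.15, -0.67], [0.5, 0.5, -0.69, 0.15, -0.67], [0.5, 0.5, -0.69, 0.15, -0.67], [0.5, 0.5, -0.69, 0.15, -0.67], [0.5, 0.5, -0.69, 0.15, -0.67], [0.5, 0.5, -0.69, 0.15, -0.67], [0.5, 0, 0, 0, 0], [0.5, 0, 0, 0, 0]]], "newtons": 40}}

```text
t: 2.1
eef_pos: [0.596, 0.1338, 0.3615]
tool_rot: [-0.0, 0.786, 0.619, 0.0]
contact_force: [-0.2, -0.0, -0.9]
gripper_width: 0.504
grasp_force: 0.0
```

```bash
cat >> h.py <<'E'
YAW=-.2316; C=np.array([.667,.1208,0]); EX=np.array([np.cos(YAW),np.sin(YAW),0]); EY=np.array([-EX[1],EX[0],0])
def own(P): P=np.asarray(P)-C; return np.stack([P@EX,P@EY,P[...,2]],-1)
E
python3 - <<'E'
from h import *
o=bot.get_obs(); p,d,c=cam('wrist'); X=pts(d,c); O=own(X)*1000
cv2.imwrite('pics/w1.png',p[...,::-1]); np.savez('w',p=p,X=X)
print(o['q'].round(2),o['eef_pos'],own(o['eef_pos'])*1000,o['tool_rot'],o['gripper_width'],o['t'])
m=(O[...,0]>-60)&(O[...,0]<40)&(abs(O[...,1])<90)&(p.min(-1)>80)&(O[...,2]>140)&(O[...,2]<240)
A=O[m]
for _ in range(6):
    cc=A.mean(0); n=np.linalg.svd(A-cc,full_matrices=False)[2][2]; n*=np.sign(n[2]); r=(A-cc)@n; A=A[abs(r)<max(.002e3,1.5*np.median(abs(r)))]
print('n',n,'angle',np.arctan2(n[0],n[2]),len(A), 'z at x=58.5:',cc[2]-n[0]/n[2]*(58.5-cc[0]))
h=(O-cc)@n; L=np.linalg.norm(O[...,:2]-[-70,0],axis=-1)<60
for lo,hi in((6,20),(20,34)):
    k=L&(h>lo)&(h<hi)&(p.max(-1)<90); print(lo,k.sum(),O[k].mean(0),O[k].min(0),O[k].max(0)) if k.sum() else 0
E
```

```text
[-0.73  0.31  0.53  1.61 -0.16  1.27 -0.41] [0.59602976 0.13381448 0.36148741] [-72.06264401  -3.62316397 361.48740597] [-6.76581556e-06  7.85723135e-01  6.18578329e-01  7.57340196e-05] 0.5043321488707678 2.1
n [0.44336895 0.00105093 0.89633859] angle 0.4593540388624052 19509 z at x=58.5: 141.51819376054695
6 613 [-64.83941209   1.09372424 217.49927615] [-73.65939297 -26.38610251 206.05788766] [-51.73541562  24.25659927 226.55869816]
20 1294 [-56.02788018  -0.32529411 229.19556639] [-67.59482743 -27.1293431  218.30605825] [-43.63680864  24.14889192 235.37057974]
```

View pics/w1.png

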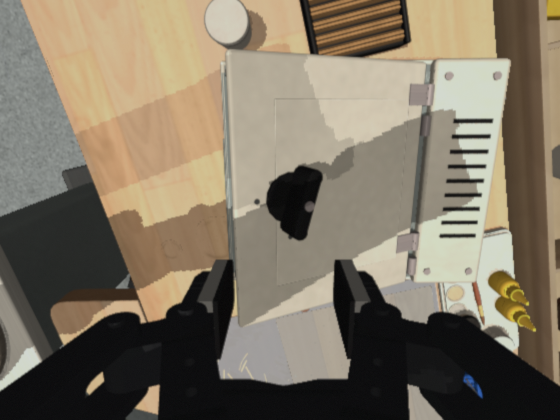

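The wrist view shows the wing at (300,203), with fingertips at (215,300) and (350,300). The hatch stands at 0.459 rad and the box yaw is confirmed. The wing looks slightly rotated, so I'll measure its angle on the hatch.

```bash
python3 - <<'E'
from h import *
w=np.load('w.npz'); O=own(w['X'])*1000; p=w['p']; a=.459
r=O-[58.5,0,140.5]; hx=r[...,0]*np.cos(a)-r[...,2]*np.sin(a); hz=r[...,0]*np.sin(a)+r[...,2]*np.cos(a); hy=O[...,1]
k=(hz>26)&(hz<34)&(abs(hx+140.5)<35)&(abs(hy)<35)
q=np.stack([hx,hy],-1)[k].astype(np.float32); print(k.sum(),cv2.minAreaRect(q),q.mean(0),np.median(hz[k]))
e=q-q.mean(0); v=np.linalg.svd(e,full_matrices=False)[2][0]; print('dir',v,np.arctan2(v[0],v[1]))
k=(hz>2)&(hz<7)&(p.max(-1)<90)&(abs(hx+140.5)<35)&(abs(hy)<35);q=np.stack([hx,hy],-1)[k];print('base',q.min(0),q.max(0))
E
```

```text
1103 ((-140.1791534423828, -1.5014991760253906), (53.36532974243164, 12.259228706359863), 73.24853515625) [-141.1305      -0.7340182] 30.442842468343073
dir [-0.28499842 -0.958528  ] -2.852588
base [-168.58341607  -31.94851636] [-133.04522272   23.91715129]
```

The bar is centred as expected at (-140.2, -1.5) in the hatch plane and measures 53 x 12 mm. It already stands at about 0.29 rad, so I'll turn the tool by -0.285 to match, narrow the fingers and come down close.

>>> {"fn": "servo_tool", "kwargs": {"motion": [[[0.36, 0.05, 0, -0.35, -0.4], [0.36, 0.05, 0, -0.35, -0.4], [0.36, 0.05, 0, -0.35, -0.4], [0.36, 0.05, 0, -0.35, -0.4], [0.36, 0.05, 0, -0.35, -0.4], [0.36, 0.05, 0, -0.35, -0.4], [0.36, 0, 0, -0.35, 0], [0.36, 0, 0, -0.35, 0], [0.36, 0, 0, 0, 0], [0.36, 0, 0, 0, 0]]]}}

```text
t: 3.15
eef_pos: [0.6076, 0.1359, 0.2492]
tool_rot: [-0.0, 0.865, 0.501, -0.0]
contact_force: [0.6, 0.4, 0.2]
gripper_width: 0.357
grasp_force: 0.0
```

```bash
python3 - <<'E'
from h import *
o=bot.get_obs(); p,d,c=cam('wrist'); print(o['eef_pos'],own(o['eef_pos'])*1000,o['tool_rot'],o['q'].round(2),o['gripper_width'])
s=cam('side')[0]
a=cv2.resize(p[140:420,80:480,::-1],(600,420)); b=cv2.resize(s[100:240,190:340,::-1],(450,420)); cv2.imwrite('pics/w2.png',cv2.resize(np.hstack([a,b]),(800,320)))
E
```

```text
[0.60757651 0.1358633  0.24924951] [-61.29446048   1.02133452 249.24951093] [-9.54460735e-05  8.65225830e-01  5.01382302e-01 -2.02224841e-04] [-0.73  0.44  0.56  1.72 -0.26  1.06 -0.61] 0.35715296351235626
```

View pics/w2.png

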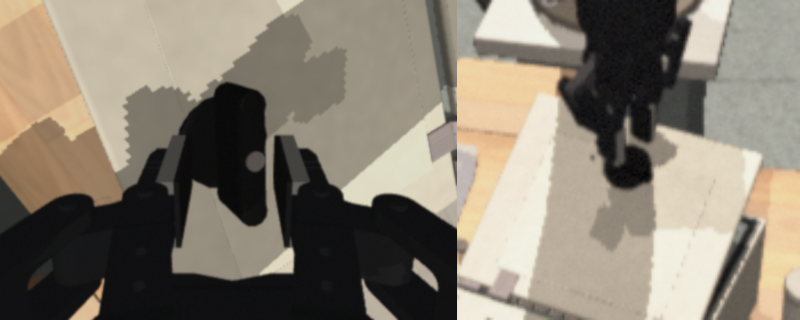

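The bar sits parallel between the fingers, slightly nearer the rear one. I'll nudge over and feel downwards.

>>> {"fn": "servo_tool", "kwargs": {"motion": [[[0.36, 0.05, -0.06, -0.1, 0], [0.36, 0, 0, -0.1, 0], [0.36, 0, 0, -0.1, 0], [0.36, 0, 0, -0.1, 0], [0.36, 0, 0, -0.1, 0], [0.36, 0, 0, 0, 0]]]}}

```text
t: 3.85
eef_pos: [0.6095, 0.1334, 0.2286]
tool_rot: [-0.0, 0.865, 0.501, -0.0]
contact_force: [-0.1, 0.3, 0.1]
gripper_width: 0.361
grasp_force: 0.0
```

>>> {"fn": "servo_tool", "kwargs": {"motion": [[[0.36, 0, 0, -0.1, 0], [0.36, 0, 0, -0.1, 0], [0.36, -0.02, 0, -0.1, 0], [0.36, -0.02, 0, -0.1, 0], [0.36, 0, 0, 0, 0]]]}}

```text
t: 4.35
eef_pos: [0.6065, 0.1341, 0.2122]
tool_rot: [-0.001, 0.865, 0.501, -0.001]
contact_force: [-5.8, 1.9, 2.9]
gripper_width: 0.361
grasp_force: 2.9
```

The front finger is on the base, the hatch is at about 0.35, and the bar is now touching the front finger. I'll follow the arc forwards while going down.

>>> {"fn": "servo_tool", "kwargs": {"motion": [[[0.36, -0.17, 0.04, 0, 0], [0.36, -0.04, 0.01, -0.12, 0], [0.36, -0.04, 0.01, -0.12, 0], [0.36, -0.04, 0.01, -0.12, 0], [0.36, -0.03, 0.01, -0.12, 0], [0.36, 0, 0, 0, 0]]]}}

```text
t: 4.95
eef_pos: [0.5952, 0.1363, 0.1934]
tool_rot: [0.0, 0.865, 0.501, -0.0]
contact_force: [2.0, -0.8, 2.4]
gripper_width: 0.362
grasp_force: 0.8
```

```bash
python3 - <<'E'
from h import *
o=bot.get_obs(); print(own(o['eef_pos'])*1000, o['contact_force']@EX, o['contact_force'],o['torque'])
E
```

```text
[-73.46140915  -1.35104422 193.42345139] 2.0775264305170436 [ 1.95728244 -0.75153072  2.36561684] [-0.13211609 -0.17514585 -0.03438287]
```

>>> {"fn": "servo_tool", "kwargs": {"motion": [[[0.36, -0.04, 0.01, -0.1, 0], [0.36, -0.04, 0.01, -0.1, 0], [0.36, -0.04, 0.01, -0.1, 0], [0.36, -0.04, 0.01, -0.1, 0], [0.36, -0.03, 0.01, -0.1, 0], [0.36, -0.02, 0, -0.05, 0], [0.36, 0, 0, 0, 0]]]}}

```text
t: 5.65
eef_pos: [0.5867, 0.1387, 0.1718]
tool_rot: [-0.0, 0.865, 0.501, -0.0]
contact_force: [2.7, 0.6, 2.9]
gripper_width: 0.36
grasp_force: 1.7
```

>>> {"fn": "servo_tool", "kwargs": {"motion": [[[0.36, 0, 0, -0.05, 0], [0.36, 0, 0, -0.05, 0], [0.36, 0, 0, -0.05, 0], [0.36, 0, 0, 0, 0]]]}}

```text
t: 6.05
eef_pos: [0.5865, 0.1387, 0.166]
tool_rot: [-0.0, 0.865, 0.501, -0.0]
contact_force: [1.1, -0.3, 4.9]
gripper_width: 0.357
grasp_force: 2.5
```

>>> {"fn": "servo_tool", "kwargs": {"motion": [[[0.36, 0, 0, -0.04, 0], [0.36, 0, 0, -0.04, 0], [0.36, 0, 0, 0, 0]]]}}

```text
t: 6.35
eef_pos: [0.5867, 0.1387, 0.1656]
tool_rot: [-0.001, 0.865, 0.501, 0.0]
contact_force: [-8.0, -0.6, 27.5]
gripper_width: 0.363
grasp_force: 13.9
```

The hatch is on its stop: TCP z is 0.1656, so the tips are at 0.144, the height of the base's top. I'll ease off slightly and close on the bar.

>>> {"fn": "servo_tool", "kwargs": {"motion": [[[0.3, 0, 0, 0.03, 0], [0.2, 0, 0, 0.02, 0], [0.1, 0, 0, 0.02, 0], [0, 0, 0, 0, 0], [0, 0, 0, 0, 0], [0, 0, 0, 0, 0]]], "newtons": 40}}

```text
t: 6.95
eef_pos: [0.5879, 0.1387, 0.167]
tool_rot: [0.0, 0.865, 0.501, 0.001]
contact_force: [1.8, -0.4, 10.2]
gripper_width: 0.133
grasp_force: 43.4
```

>>> {"fn": "servo_tool", "kwargs": {"motion": [[[0, 0, 0, -0.04, 0], [0, 0, 0, -0.03, 0], [0, 0, 0, 0, 0]]]}}

```text
t: 7.25
eef_pos: [0.588, 0.1387, 0.1667]
tool_rot: [-0.001, 0.865, 0.501, 0.002]
contact_force: [-7.6, -1.4, 32.8]
gripper_width: 0.131
grasp_force: 47.9
```

That was 0.3 mm of travel for 22 N more, so the hatch is firmly shut. Now I'll turn clockwise.

>>> {"fn": "servo_tool", "kwargs": {"motion": [[[0, 0, 0, 0, -0.6], [0, 0, 0, 0, -0.6], [0, 0, 0, 0, -0.6], [0, 0, 0, 0, -0.6], [0, 0, 0, 0, -0.6], [0, 0, 0, 0, -0.6], [0, 0, 0, 0, 0]]]}}

```text
t: 7.95
eef_pos: [0.5883, 0.1384, 0.1667]
tool_rot: [-0.001, 0.953, 0.303, 0.002]
contact_force: [-5.9, -1.8, 32.0]
gripper_width: 0.132
grasp_force: 47.8
```

```bash
python3 - <<'E'
from h import *
o=bot.get_obs(); print(own(o['eef_pos'])*1000, o['contact_force'],o['torque'],o['q'].round(2))
E
```

```text
[-80.59627512  -0.89825655 166.72974392] [-5.94111715 -1.78165198 32.00810138] [-0.48478726  1.42481814 -0.10121499] [-0.8   0.52  0.63  1.84 -0.39  0.9  -0.94]
```

>>> {"fn": "servo_tool", "kwargs": {"motion": [[[0, 0, 0, 0, -0.6], [0, 0, 0, 0, -0.6], [0, 0, 0, 0, -0.6], [0, 0, 0, 0, -0.6], [0, 0, 0, 0, -0.6], [0, 0, 0, 0, -0.6], [0, 0, 0, 0, -0.6], [0, 0, 0, 0, -0.6], [0, 0, 0, 0, -0.6], [0, 0, 0, 0, -0.6], [0, 0, 0, 0, -0.6], [0, 0, 0, 0, 0]]]}}

```text
t: 9.15
eef_pos: [0.5886, 0.1375, 0.1667]
tool_rot: [-0.001, 0.996, -0.089, 0.001]
contact_force: [-6.5, -3.4, 34.7]
gripper_width: 0.133
grasp_force: 48.1
```

```bash
python3 - <<'E'
from h import *
o=bot.get_obs(); print(own(o['eef_pos'])*1000, o['contact_force'],o['torque'],2*np.arctan2(o['tool_rot'][2],o['tool_rot'][1])-np.pi/2)
E
```

```text
[-80.17200858  -1.69798813 166.72641502] [-6.50964587 -3.39205757 34.69035539] [-0.52737152  1.37464968 -0.11030147] -1.748618804202594
```

>>> {"fn": "servo_tool", "kwargs": {"motion": [[[0, 0, 0, 0, -0.3], [0, 0, 0, 0, -0.2], [0, 0, 0, 0, -0.1], [0, 0, 0, 0, 0]]]}}

```text
t: 9.55
eef_pos: [0.5886, 0.1375, 0.1667]
tool_rot: [-0.001, 0.992, -0.123, 0.001]
contact_force: [-5.4, -3.0, 33.8]
gripper_width: 0.129
grasp_force: 48.4
```

```bash
python3 - <<'E'
from h import *
o=bot.get_obs(); print(own(o['eef_pos'])*1000, o['contact_force'],o['torque'],2*np.arctan2(o['tool_rot'][2],o['tool_rot'][1])-np.pi/2)
E
```

```text
[-80.14309425  -1.75179842 166.72899747] [-5.38552105 -3.00436662 33.8089364 ] [-0.64193316  1.2509478   0.37262998] -1.8177779558397997
```

The wrist moment has risen to 0.37 Nm at the expected angle, so the knob is at its stop. I'll open and lift away straight up.

>>> {"fn": "servo_tool", "kwargs": {"motion": [[[0, 0, 0, 0.04, 0.1], [0.2, 0, 0, 0.02, 0], [0.4, 0, 0, 0, 0], [0.4, 0, 0, 0, 0], [0.4, 0, 0, 0, 0], [0.4, 0, 0, 0.1, 0], [0.4, 0, 0, 0.3, 0], [0.4, 0, 0, 0.5, 0], [0.4, 0, 0, 0.8, 0], [0.4, 0, 0, 0.8, 0], [0.4, 0, 0, 0.8, 0], [0.4, 0, 0, 0.8, 0], [0.4, 0, 0, 0, 0], [0.4, 0, 0, 0, 0]]]}}

```text
t: 10.95
eef_pos: [0.5864, 0.1384, 0.3296]
tool_rot: [-0.0, 0.993, -0.117, -0.0]
contact_force: [-0.6, -0.4, -0.1]
gripper_width: 0.399
grasp_force: 0.0
```

```bash
python3 - <<'E'
from h import *
p,d,c=cam('wrist'); O=own(pts(d,c))*1000
m=(O[...,0]>-60)&(O[...,0]<40)&(abs(O[...,1])<90)&(p.min(-1)>80)&(O[...,2]>130)&(O[...,2]<200)
A=O[m]
for _ in range(6):
    cc=A.mean(0); n=np.linalg.svd(A-cc,full_matrices=False)[2][2]; n*=np.sign(n[2]); r=(A-cc)@n; A=A[abs(r)<max(2,1.5*np.median(abs(r)))]
print('hatch',np.arctan2(n[0],n[2]),cc,len(A))
k=(O[...,2]>164)&(O[...,2]<178)&(np.hypot(O[...,0]+82,O[...,1])<40)
q=O[k][:,:2].astype(np.float32); v=np.linalg.svd(q-q.mean(0),full_matrices=False)[2][0]
print(cv2.minAreaRect(q),'knob~',np.arctan2(abs(v[0]),abs(v[1])),v)
T=np.load('top.npz'); pt=cam('top')[0]
cv2.imwrite('pics/f.png',np.hstack([cv2.resize(p[...,::-1],(400,300)),cv2.resize(pt[...,::-1],(400,300))]))
o=bot.get_obs();print(o['contact_force'],o['eef_pos'],o['t'])
E
```

```text
hatch 0.01309187786516436 [-7.72747004e+00 -6.38545878e-02  1.41811929e+02] 27413
((-80.032958984375, -2.4198522567749023), (11.456405639648438, 53.42982864379883), 89.6321792602539) knob~ 1.5707166 [-1.00000e+00  7.97051e-05]
[ 0.0786659  -0.20359065 -0.49611976] [0.58583119 0.13857104 0.32811998] 11.05
```

View pics/f.png

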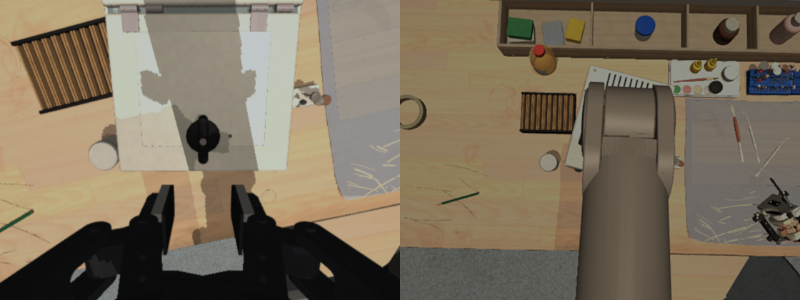

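The picture shows the hatch shut (0.013 rad) with the wing at (203,138) pointing to the front (about 1.57 rad). The filter, tub and rack are in place, and the gripper is clear.

```bash
python3 -c "
from station import bot
print(bot.hand_in())"
```

```text
the job is handed in; nothing more can be done
None
```

The job is handed in: after I let go, the hatch measured shut at about 0.013 rad and the knob about 1.57 rad, with the used filter, tub and rack left in place and the gripper clear (no verdict was returned).

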